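Turn the bead carousel to the triangular tray

TASK

Push the bead carousel round by its rim or the pegs on it, gently, until the outward tip of the triangular metal tray points straight at the arrow on the carousel's foot, and leave it standing there. Only push: do not pick up, push against or shift the tray, dishes and jar standing on the carousel, and leave the spoon, drinking glass and dish beside it alone.

Things in the scene. Friction and masses are not known exactly. Their poses are not given: they have to be found in the camera images.
- carousel: bead carousel: a level pale wooden disc, 260 mm across and 12 mm thick, that turns freely either way without end about the upright axis through its centre. Origin: centre of its underside, 22 mm above the table (disc top at 34 mm). Its x axis points from the centre through the place of the triangular tray, z up. A light steady bearing drag (about 0.5 N at the rim) stops it almost at once when the push ends. Beads would spill above about half a turn a second.
- foot: fixed foot of the carousel, standing on the table and never moving, with a flat arm reaching out under the disc on one side (roughly towards the robot). Origin on the table, on the carousel's axis; its -x axis runs from the axis out along the arm, through the pointer.
- pointer (a point): the pointer: dark steel arrowhead, 31 mm long, 30 mm wide and 20 mm high, lying flat on the end of the foot's arm just outside the disc's rim, its apex pointing at the carousel's axis. This point is the apex, 136 mm from the axis and 20 mm above the table.
- tray: triangular bead tray of bare metal, loose, the only triangular thing on the carousel: 75 mm long, back edge 72 mm wide, low walls 12 mm high, 50 g. It stands on the disc with its narrow spout tip outward. Origin in its underside; +x points to the tip.
- tray_tip (a point): the spout tip of the triangular tray (top of the wall), 45 mm along the tray's +x from its origin, 118 mm from the carousel's axis when in place.
- jar: closed glass bead jar with metal cap, loose, 40 mm across and 45 mm high, standing at the centre of the disc. Origin: centre of its underside.
- dish_a: round white bead dish, loose, 54 mm across, 13 mm high, on the disc 82 mm from the axis, 90 degrees anticlockwise from the tray seen from above. Origin: centre of its underside.
- dish_b: round white bead dish, loose, same as the other, on the disc 82 mm from the axis, 90 degrees clockwise from the tray. Origin: centre of its underside.
- dish_sq: square clear bead dish, loose, 50 mm wide, 13 mm high, on the disc 82 mm from the axis, opposite the tray. Origin: centre of its underside.
- spoon: small steel bead spoon, loose, 120 mm long, lying on the beading board; a bystander. Origin: underside, about its middle.
- tumbler: empty drinking glass, loose, 72 mm across, 85 mm high, on the table to the robot's far right, beside the carousel; a bystander. Origin: centre of its underside.
- dish_c: round white bead dish, loose, 54 mm across, 13 mm high, on the table to the robot's right; a bystander. Origin: centre of its underside.
- board: flat beading board, fixed, 420 x 280 x 14 mm, on the table to the robot's left. Origin: centre of its underside.
- case: closed bead case, fixed, 300 x 220 x 40 mm, on the table to the robot's right. Origin: centre of its underside.
- peg0 (a point): top of one of four upright wooden push pegs fixed on the disc at its rim (12 mm thick, head 14 mm, 32 mm tall above the disc, 120 mm from the axis); this one stands 45 degrees anticlockwise from the tray's direction seen from above. The point lies 32 mm above the disc's top.
- peg1 (a point): top of one of four upright wooden push pegs fixed on the disc at its rim (12 mm thick, head 14 mm, 32 mm tall above the disc, 120 mm from the axis); this one stands 135 degrees anticlockwise from the tray's direction seen from above. The point lies 32 mm above the disc's top.
- peg2 (a point): top of one of four upright wooden push pegs fixed on the disc at its rim (12 mm thick, head 14 mm, 32 mm tall above the disc, 120 mm from the axis); this one stands 225 degrees anticlockwise from the tray's direction seen from above. The point lies 32 mm above the disc's top.
- peg3 (a point): top of one of four upright wooden push pegs fixed on the disc at its rim (12 mm thick, head 14 mm, 32 mm tall above the disc, 120 mm from the axis); this one stands 315 degrees anticlockwise from the tray's direction seen from above. The point lies 32 mm above the disc's top.
- tray_seat (a point): the spot on the disc's top where the triangular tray belongs (the spot turns with the disc).
- dish_a_seat (a point): the spot on the disc's top where the first round dish belongs (the spot turns with the disc).
- dish_b_seat (a point): the spot on the disc's top where the second round dish belongs (the spot turns with the disc).
- dish_sq_seat (a point): the spot on the disc's top where the square dish belongs (the spot turns with the disc).
- jar_seat (a point): the spot on the disc's top where the jar belongs (the spot turns with the disc).
Not all that is in view belongs to the job. What is shaped like the dish_a but brown or green is not meant.

How it is judged (in metres and radians):
At the end, for the whole second after the job is handed in: The tip of the triangular tray lies within 12 mm (about 6 degrees) to either side of the arrow's line, on the arrow's side; the carousel is still, and the tray, dishes and jar stand upright on it within 12 mm of their places (y of tray_tip in the frame of foot between -0.012 and 0.012 m and x of tray_tip in the frame of foot below -0.09 m and angular speed of carousel below 0.05 rad/s and horizontal distance between tray and tray_seat below 0.012 m and horizontal distance between dish_a and dish_a_seat below 0.012 m and horizontal distance between dish_b and dish_b_seat below 0.012 m and horizontal distance between dish_sq and dish_sq_seat below 0.012 m and horizontal distance between jar and jar_seat below 0.012 m and height (world z) of each of tray, dish_a, dish_b, dish_sq, jar below 0.04 m and angle between each of tray, dish_a, dish_b, dish_sq, jar's own z axis and vertical below 0.12 rad); the robot touches nothing.
It fails at once if something on the carousel is lifted or tipped (height (world z) of any of tray, dish_a, dish_b, dish_sq, jar above 0.05 m or angle between any of tray, dish_a, dish_b, dish_sq, jar's own z axis and vertical above 0.35 rad).
It fails at once if something on the carousel is moved more than 20 mm from its place on the disc (horizontal distance between tray and tray_seat above 0.02 m or horizontal distance between dish_a and dish_a_seat above 0.02 m or horizontal distance between dish_b and dish_b_seat above 0.02 m or horizontal distance between dish_sq and dish_sq_seat above 0.02 m or horizontal distance between jar and jar_seat above 0.02 m).
It fails at once if the robot pushes against the tray, dishes or jar (more than 3 N) (contact force between any of the fingers, the arm and tray above 3 N or contact force between any of the fingers, the arm and dish_a above 3 N or contact force between any of the fingers, the arm and dish_b above 3 N or contact force between any of the fingers, the arm and dish_sq above 3 N or contact force between any of the fingers, the arm and jar above 3 N).
It fails at once if the carousel is spun faster than about half a turn a second (angular speed of carousel above 3.2 rad/s).
It fails at once if a bystander (spoon, drinking glass, dish on the table) is moved more than 20 mm (distance of any of spoon, tumbler, dish_c from where it was at the start of the episode above 0.02 m).
It also fails if it takes over 58 s, if anything falls off the work surface, if the arm or the gripper's body presses on something with over 40 N, if the wrist force passes 120 N, or if a joint passes its speed limit or range.

ROBOT

A 6-joint arm with a two-finger parallel gripper is mounted at the origin on the work surface. World frame = base frame: x ahead of the robot, y to its left, z up, the work surface at z = 0. Lengths are in m, angles in degrees, forces in N, time in s.
With the tool pointing down it reaches from about 0.4 to 0.825 m from the base axis. Payload 7 kg.
Tool frame: the origin (TCP) lies midway between the tips of the shut fingers; the grasp point (between the pads) lies 19 mm behind it; z points along the fingers, y is the direction in which the jaws open and shut (so a half turn about z gives the same grasp; the last joint's range is limited). The gripper opens to 88 mm and grips with 3 to 60 N. Pads are 19 mm wide; open, the fingers measure 130 mm over their backs; the gripper's body (78 mm by 193 mm) begins 47 mm behind the grasp point.
Start: joints at [-60.269, 20.546, 0.682, 0, -70.136, -16.507], TCP at [0.154, -0.657, 0.227] pointing down, gripper open.
Joint ranges: [-176.03, 176.03], [-82.01, 121.73], [-58.28, 71.71], [-173.87, 95.51], [-174.79, -0.11], [-173.66, 173.66]. Speed limits (degrees/s): [136.94, 136.94, 172.46, 180, 180, 180].

INTERFACE

Orientations are given as a 3x3 rotation matrix whose columns are the frame's x, y, z axes.
In Python, from rig import robot gives the robot as it stands. Calls block until the motion is done:
- robot.goto(position, orientation): joint-space move of the TCP to a pose.
- robot.servo_line(position, ori=None, speed=0.15): straight line of the TCP; ori=None keeps the orientation; speed is the mean speed in m/s.
- robot.movej(angles): joint-space move.
- robot.move_gripper(opening): opening from 0.0 (shut) to 1.0 (fully open); the grip force is fixed at half the most; returns when the fingers have stopped.
- robot.dwell(seconds).
- robot.ik(position, orientation): joint angles nearest the present ones, or None.
- robot.grab_frame(name): name is "side" or "top" or "wrist"; returns (picture, depth): 400x640x3 uint8, red, green, blue; 400x640 float32, m along the optical axis (not along the pixel's ray), 0 where there is no reading.
- robot.camera_info(name): a dict with "vfov" (degrees; the focal length in pixels is half the picture's height over the tangent of half this angle, whatever the lens; pixels are square), "cx", "cy" (the principal point, pixels), "view" (4x4, takes a point from world to camera coordinates); the wrist camera has in their place "T_tool_cam" (4x4, takes a point from camera to tool coordinates, whose origin is the TCP and whose axes are the flange's). Camera axes: x right, y down, z forward; pixel columns grow to the right and rows downward; lengths in m; the calibration is good to about 2 mm. A picture is of the moment at which its call begins: read the wrist's pose just before it. camera_info takes no time and is no camera call.
A pose or a line that the arm cannot do raises robot.Unreachable and nothing moves.
- robot.job_done(): hands the job in, once; it reports no verdict.
Readings, each from a call of its own:
- robot.read_t(): time.
- robot.read_qpos(): joint angles.
- robot.read_qvel(): joint speeds.
- robot.read_effort(): joint torques, N m.
- robot.read_position(): TCP position.
- robot.read_tcp_rot(): TCP orientation.
- robot.read_force(): force on the tool from outside, world axes, zero at the start.
- robot.read_ft_torque(): the same for the moment, N m.
- robot.read_grip_width(): opening from 0.0 (shut) to 1.0 (fully open).
Only numpy, scipy, OpenCV 4.12 (cv2) and the standard library are available. Lean on these libraries where they do the work, as an engineer would, in place of code of your own. Each camera call takes 0.05 s, during which the arm holds its last target. There are 200 camera calls.

## Working session

There is one attempt and no reset: what is moved stays moved. The work goes in short steps, each a Python script; the robot and the scene stay as the last script left them, time stands still between calls to the robot, and variables do not carry over. Pictures are saved under pics/ and viewed, about 8 in all and at most 12, crops included, and the job is handed in when it is done.

```bash
mkdir -p pics; ls; python3 - <<'E'
from rig import robot
import cv2,numpy as np
for n in("top","side"):
    p,d=robot.grab_frame(n); cv2.imwrite(f"pics/{n}0.png",p[...,::-1]); np.save(f"pics/{n}0d.npy",d)
    print(n,robot.camera_info(n))
print(robot.read_t())
E
```

```text
pics
top {'vfov': 57.31615414118349, 'cx': 314.93883155908816, 'cy': 200.1998153177451, 'view': array([[-0.0439041 , -0.9990245 ,  0.00474018,  0.01781372],
       [-0.97745791,  0.04197453, -0.20691586,  0.53067832],
       [ 0.20651505, -0.01371778, -0.97834726,  1.0187564 ],
       [ 0.        ,  0.        ,  0.        ,  1.        ]])}
side {'vfov': 47.82479469178162, 'cx': 318.3163653882325, 'cy': 206.44182707134053, 'view': array([[-0.9986907 , -0.05108125, -0.00275627,  0.52447574],
       [-0.03261501,  0.67731484, -0.73496998,  0.09817993],
       [ 0.03941005, -0.73391778, -0.67809404,  1.43589355],
       [ 0.        ,  0.        ,  0.        ,  1.        ]])}
0.1
```

View pics/top0.png

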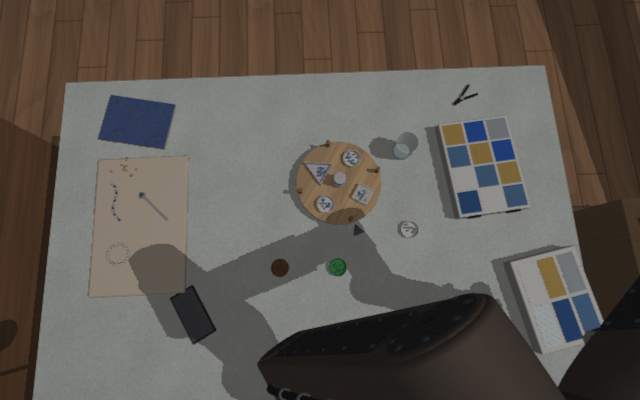

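View pics/side0.png

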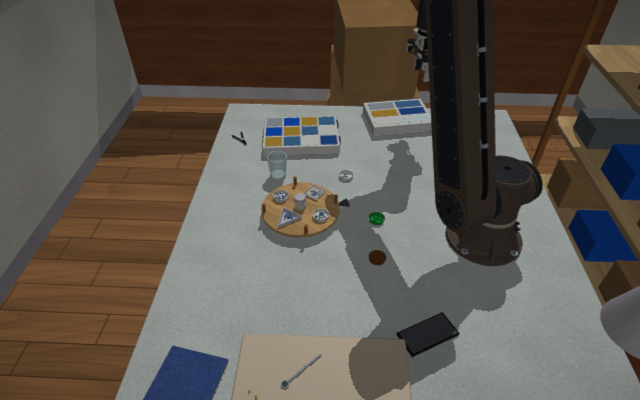

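The top view shows the disc centred near (339,182), the pointer near (358,229), the tray near (318,173), and pegs near (327,143), (376,170), (351,217) and (299,190). The glass is at (402,148) and dish_c at (408,229). Next I'll measure these from a zoomed crop.

```bash
cat > h.py <<'E'
import numpy as np,cv2
from rig import robot
def ray(n,u,v,z):
    c=robot.camera_info(n); f=200/np.tan(np.radians(c['vfov']/2)); V=c['view']; R=V[:3,:3]; o=-R.T@V[:3,3]
    d=R.T@np.array([(u-c['cx'])/f,(v-c['cy'])/f,1]); return o+d*(z-o[2])/d[2]
def proj(n,p):
    c=robot.camera_info(n); f=200/np.tan(np.radians(c['vfov']/2)); q=c['view'][:3,:3]@p+c['view'][:3,3]
    return np.array([q[0]/q[2]*f+c['cx'],q[1]/q[2]*f+c['cy']])
def disc(im):
    hsv=cv2.cvtColor(im,cv2.COLOR_RGB2HSV)
    m=cv2.inRange(hsv,(8,70,40),(25,255,255)); m[:, :270]=0;m[:,410:]=0;m[:125]=0;m[240:]=0
    m=cv2.morphologyEx(m,cv2.MORPH_OPEN,np.ones((9,9),np.uint8))
    c=max(cv2.findContours(m,0,1)[0],key=cv2.contourArea)
    return cv2.fitEllipse(cv2.convexHull(c))
E
python3 - <<'E'
from h import *
im=cv2.imread('pics/top0.png')[...,::-1].copy()
e=disc(im);print(e)
print('centre',ray('top',*e[0],.034))
for s in e[1]: print('diam',s*np.linalg.norm(ray('top',340,182,.034)-ray('top',341,182,.034)))
g=cv2.cvtColor(im,cv2.COLOR_RGB2GRAY)
m=(g[215:245,345:375]<45).astype(np.uint8)
n,l,st,ce=cv2.connectedComponentsWithStats(m)
for i in range(1,n):print('dark',st[i],ce[i]+[345,215])
cr=cv2.resize(im[125:250,270:430],None,fx=5,fy=5,interpolation=cv2.INTER_CUBIC)
cv2.imwrite('pics/c1.png',cr[...,::-1][:600])
E
```

```text
((338.3201599121094, 183.85491943359375), (78.66490936279297, 85.23190307617188), 95.17262268066406)
centre [ 0.58293425 -0.07842179  0.034     ]
diam 0.2383053697732509
diam 0.25819924466412525
dark [4 4 1 1 1] [349. 219.]
dark [ 9 10  9 10 46] [357.17391304 229.82608696]
```

View pics/c1.png

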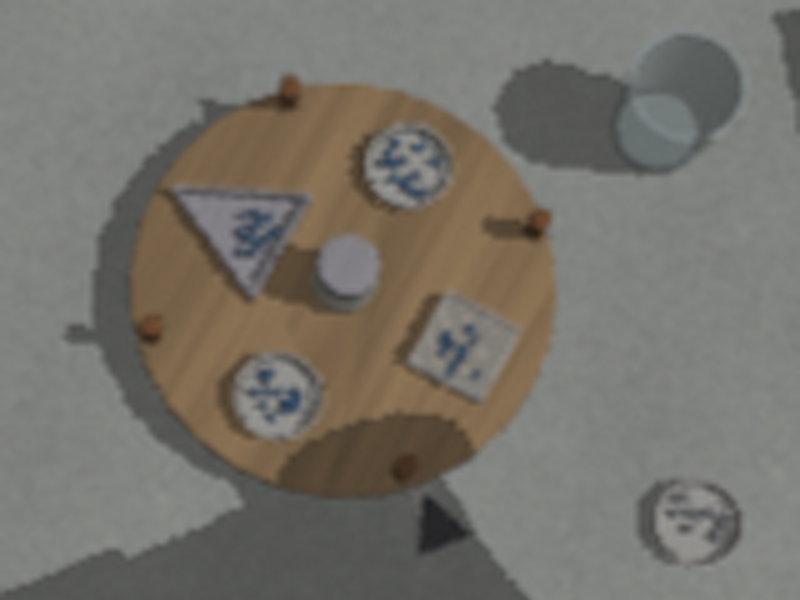

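The crop shows the tray tip at (170,188), i.e. up-left, and the peg heads at about (290,84), (540,216), (405,462) and (150,324). The pointer apex is at (425,495), with its back edge from (420,555) to (470,528).

```bash
python3 - <<'E'
from h import *
P=lambda u,v,z: ray('top',270+(u-2)/5,125+(v-2)/5,z)
pg=np.array([P(*p,.064) for p in[(290,84),(540,216),(405,462),(150,324)]])
print('pegs',pg.round(4))
c=pg.mean(0);print('c pegs',c,'r',np.linalg.norm(pg[:,:2]-c[:2],axis=1))
ang=lambda p:np.degrees(np.arctan2(*(p-c)[[1,0]]))
print('peg ang',[ang(p) for p in pg])
e=[(345,83,.034),(345,497,.034),(132,285,.034),(556,285,.034)]
E_=[P(*x) for x in e];print('rim',np.round(E_,4),'mid',(E_[0]+E_[1])/2,(E_[2]+E_[3])/2)
for n,x in dict(tip=(170,188,.046),apex=(425,495,.02),back1=(420,555,.02),back2=(470,528,.02),jar=(348,264,.079),glass=(657,132,0),glasstop=(690,82,.085),dishc=(690,521,.01)).items():
    p=P(*x);print(n,p.round(4),'r',np.linalg.norm((p-c)[:2]),ang(p))
E
```

```text
pegs [[ 0.7085 -0.0512  0.064 ]
 [ 0.6194 -0.1954  0.064 ]
 [ 0.4752 -0.1057  0.064 ]
 [ 0.5634  0.0384  0.064 ]]
c pegs [ 0.59163867 -0.07848543  0.064     ] r [0.12001667 0.12012374 0.11954293 0.12020596]
peg ang [np.float64(13.137190207437405), np.float64(-76.62968925025632), np.float64(-166.8247725674918), np.float64(103.59597454186196)]
rim [[ 0.7192 -0.0871  0.034 ]
 [ 0.4606 -0.0723  0.034 ]
 [ 0.5954  0.0492  0.034 ]
 [ 0.5845 -0.2075  0.034 ]] mid [ 0.58993829 -0.07967165  0.034     ] [ 0.58995768 -0.07913888  0.034     ]
tip [0.6519 0.0238 0.046 ] r 0.11869583149525192 59.481242774199934
apex [ 0.4618 -0.1213  0.02  ] r 0.13675038535751102 -161.75848568535923
back1 [ 0.426  -0.1159  0.02  ] r 0.16986319087632357 -167.26528908101497
back2 [ 0.4408 -0.1468  0.02  ] r 0.1656238487074388 -155.63040030767658
jar [ 0.5907 -0.0784  0.079 ] r 0.0009616474259596125 174.74048156849958
glass [ 0.6909 -0.2869  0.    ] r 0.2308116834507309 -64.53134860816814
glasstop [ 0.6918 -0.2865  0.085 ] r 0.23086182486447607 -64.29851604187934
dishc [ 0.4405 -0.2812  0.01  ] r 0.2529124992553503 -126.70721161741565
```

Everything agrees with the given sizes: peg radius 120 mm, tip radius 118.7 mm, apex radius 136.8 mm. The tray is at about 58.3° and the arrow at about 198.5°, so I need +140° anticlockwise. Next I'll pick a peg by IK.

```bash
cat >> h.py <<'E'
C=np.array([.5908,-.0786]); R_=.122
def pose(a,z=.046,s=1,r=R_):
    t=np.radians(a); y=s*np.array([np.cos(t),np.sin(t),0]); zz=np.array([0,0,-1.]); x=np.cross(y,zz)
    return np.array([C[0]+r*np.cos(t),C[1]+r*np.sin(t),z]),np.c_[x,y,zz]
E
python3 - <<'E'
from h import *
for n,a in dict(p3=13.3,p0=103.3,p1=193.3,p2=-76.7).items():
  for s in(1,-1):
    q=[robot.ik(*pose(b,s=s)) for b in np.arange(a-20,a+141,20)]
    print(n,s,[None if k is None else [int(k[0]),int(k[3]),int(k[4]),int(k[5])] for k in q])
E
```

```text
p3 1 [[8, 0, -52, 165], None, [15, 0, -50, -161], [18, 0, -49, -145], [21, 0, -46, -128], [23, 0, -44, -110], [24, 0, -42, -90], [23, 0, -40, -70], [20, 0, -39, -47]]
p3 -1 [[8, 0, -52, -14], [11, 0, -52, 1], [15, 0, -50, 18], [18, 0, -49, 34], [21, 0, -46, 51], [23, 0, -44, 69], [24, 0, -42, 89], [23, 0, -40, 109], [20, 0, -39, 132]]
p0 1 [[22, 0, -45, -119], [23, 0, -43, -100], [24, 0, -41, -80], [22, 0, -39, -58], [18, 0, -39, -35], [13, 0, -39, -10], [7, 0, -40, 15], [3, 0, -41, 39], [0, 0, -43, 62]]
p0 -1 [[22, 0, -45, 60], [23, 0, -43, 79], [24, 0, -41, 99], [22, 0, -39, 121], [18, 0, -39, 144], [13, 0, -39, 169], [7, 0, -40, -164], [3, 0, -41, -140], [0, 0, -43, -117]]
p1 1 [[16, 0, -39, -22], [10, 0, -39, 2], [5, 0, -40, 27], [1, 0, -42, 51], [0, 0, -44, 73], [0, 0, -46, 94], [0, 0, -49, 113], [2, 0, -51, 131], [4, 0, -52, 148]]
p1 -1 [[16, 0, -39, 157], None, [5, 0, -40, -152], [1, 0, -42, -128], [0, 0, -44, -106], [0, 0, -46, -85], [0, 0, -49, -66], [2, 0, -51, -48], [4, 0, -52, -31]]
p2 1 [[0, 0, -45, 84], [0, 0, -48, 103], [0, 0, -50, 122], [3, 0, -51, 139], [6, 0, -52, 156], [9, 0, -52, 173], [13, 0, -51, -170], [16, 0, -49, -153], [19, 0, -47, -136]]
p2 -1 [[0, 0, -45, -95], [0, 0, -48, -76], [0, 0, -50, -57], [3, 0, -51, -40], [6, 0, -52, -23], [9, 0, -52, -6], [13, 0, -51, 9], [16, 0, -49, 26], [19, 0, -47, 43]]
```

```bash
cat >> h.py <<'E'
def sweep(a,b,v=.05):
    fm=0
    for x in np.linspace(a,b,max(2,int(abs(b-a)/6)+1))[1:]:
        p,o=pose(x,s=-1); robot.servo_line(p,o,speed=v); fm=max(fm,np.linalg.norm(robot.read_force()))
    print('force',fm,'t',robot.read_t())
E
python3 - <<'E'
from h import *
a=13.3-19
robot.move_gripper(0.)
robot.goto(*pose(a,.16,-1)); robot.servo_line(pose(a)[0],speed=.12)
print(robot.read_t(),robot.read_force())
sweep(a,20)
p,d=robot.grab_frame('side'); cv2.imwrite('pics/s1.png',cv2.resize(p[140:260,220:380],None,fx=5,fy=5)[...,::-1])
E
```

```text
5.4333 [-0.1431878   0.18359758  0.05782752]
force 1.48323285661451 t 7.1333
```

View pics/s1.png

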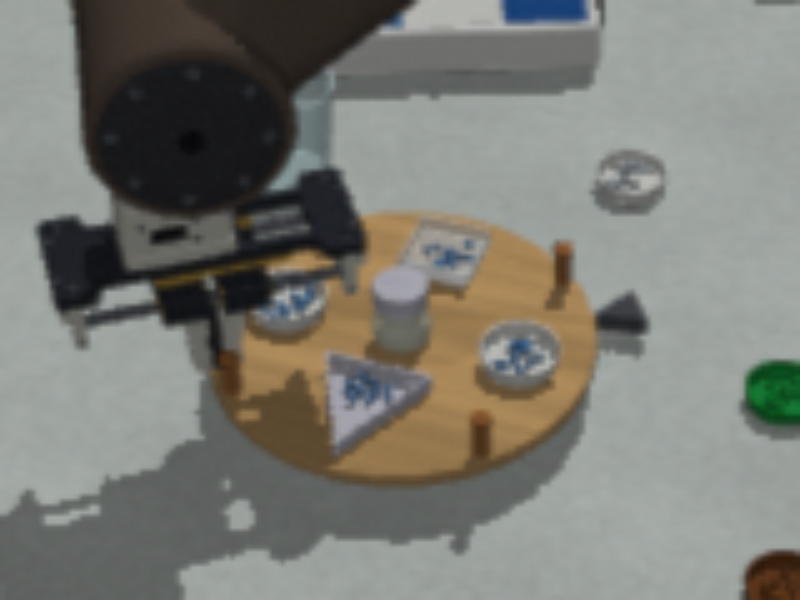

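The finger sits just behind peg3, at (228,375), and the disc is following with 1.5 N. The jar and dishes are in place and the gripper body is above them. I'll sweep on to about 10° short of the arrow, lift clear and measure.

```bash
cat >> h.py <<'E'
def pegs(im):
    hsv=cv2.cvtColor(im,cv2.COLOR_RGB2HSV); out=[]
    return hsv
E
python3 - <<'E'
from h import *
sweep(20,136,.06)
sweep(136,130,.06)
p,_=pose(130); p[2]=.17; robot.servo_line(p,speed=.15)
robot.goto(np.array([.35,.45,.3]),robot.read_tcp_rot())
print(robot.read_t())
p,d=robot.grab_frame('top'); cv2.imwrite('pics/t2.png',p[...,::-1])
cv2.imwrite('pics/t2c.png',cv2.resize(p[125:245,270:430],None,fx=5,fy=5,interpolation=cv2.INTER_CUBIC)[...,::-1])
E
```

```text
force 1.421149536914087 t 14.15
force 1.4633996927023114 t 14.5167
17.25
```

View pics/t2c.png

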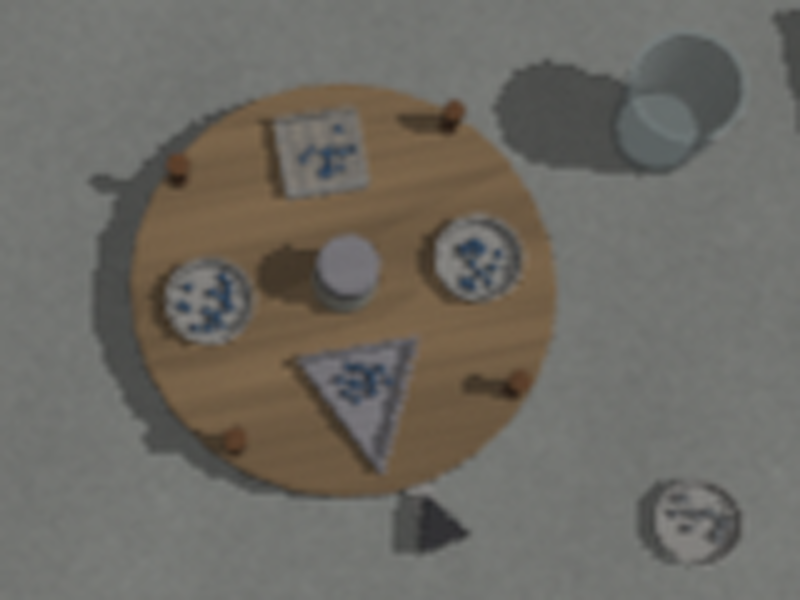

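The disc has turned with everything in place. The tip is at (383,468) and the peg heads are at (177,160), (452,106), (520,376) and (235,434). The pointer's apex is at (425,495) and its shadow falls to the left.

```bash
python3 - <<'E'
from h import *
P=lambda u,v,z: ray('top',270+(u-2)/5,125+(v-2)/5,z)
pg=np.array([P(*p,.064) for p in[(235,436),(520,378),(452,108),(177,162)]])
c=pg.mean(0);print(c,np.linalg.norm((pg-c)[:,:2],axis=1))
a=lambda p:np.degrees(np.arctan2(*(p[:2]-C)[::-1]))%360
print([a(p) for p in pg]); t=P(383,470,.046); print('tip',np.linalg.norm(t[:2]-C),a(t)); print('arrow',a(P(425,495,.02)),a((P(420,555,.02)+P(470,528,.02))/2))
E
```

```text
[ 0.59194755 -0.07834152  0.064     ] [0.11979278 0.1201482  0.11947389 0.11979529]
[np.float64(143.86281809540077), np.float64(234.66259213128743), np.float64(324.87382054917157), np.float64(53.76507356508479)]
tip 0.11795209569704411 187.75867769888356
arrow 198.30630986220595 198.53261538940777
```

The disc is at about 188.8° and the arrow at 198.4°, so the finger goes about 9.7° further, from 136° to 145.7°.

```bash
python3 - <<'E'
from h import *
p,o=pose(129,.17,-1); robot.goto(p,o); robot.servo_line(pose(129)[0],speed=.12)
sweep(129,145.7,.04); robot.dwell(.2); sweep(145.7,138,.05)
p,_=pose(138); p[2]=.17; robot.servo_line(p,speed=.15)
robot.goto(np.array([.35,.45,.3]),robot.read_tcp_rot())
print(robot.read_t(),robot.read_force())
p,d=robot.grab_frame('top')
cv2.imwrite('pics/t3c.png',cv2.resize(p[125:245,270:430],None,fx=5,fy=5,interpolation=cv2.INTER_CUBIC)[...,::-1])
E
```

```text
force 1.6664832421276656 t 21.425
force 1.3190118842529899 t 22.1
24.8583 [-0.51471095  0.02658453  0.22593503]
```

View pics/t3c.png

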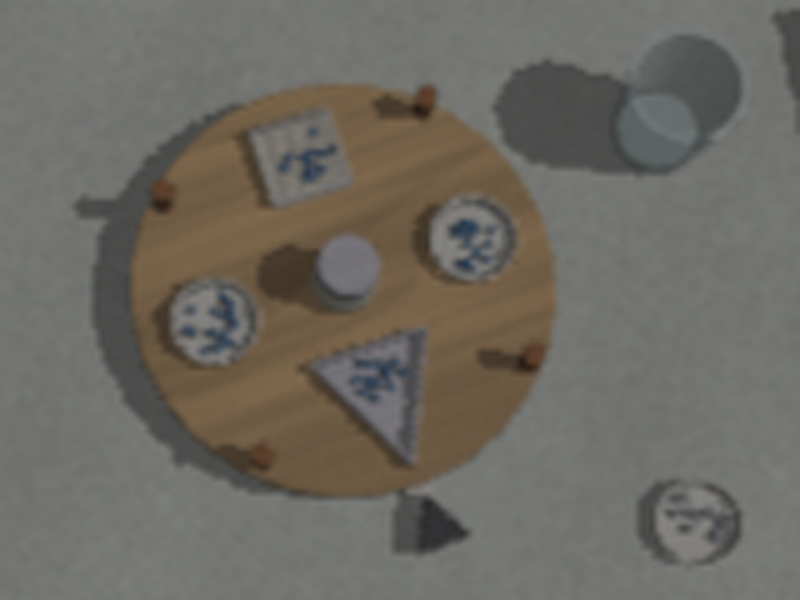

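The tip is now at (412,466), facing the apex at (425,495), and the peg heads are at (262,453), (535,351), (427,95) and (163,187). All the items look seated. I'll check the numbers.

```bash
python3 - <<'E'
from h import *
P=lambda u,v,z: ray('top',270+(u-2)/5,125+(v-2)/5,z)
pg=np.array([P(*p,.064) for p in[(262,453),(535,351),(427,94),(163,188)]])
c=pg.mean(0)
a=lambda p,o=C:np.degrees(np.arctan2(*(p[:2]-o)[::-1]))%360
print([(a(p,c[:2])-k)%360 for p,k in zip(pg,(-45,45,135,225))])
th=np.radians(198.4);n=np.array([-np.sin(th),np.cos(th)])
t=P(412,467,.046); print('tip',a(t),'lateral mm',1e3*(t[:2]-C)@n)
for nm,u,v,z in(('dA',466,238,.045),('dB',211,320,.045),('sq',300,157,.045)):
    q=P(u,v,z);print(nm,np.linalg.norm(q[:2]-C),a(q))
E
```

```text
[np.float64(197.8212902292116), np.float64(198.2060019359422), np.float64(197.98458873532877), np.float64(197.83335869184833)]
tip 195.91918573693982 lateral mm -5.2136225043208455
dA 0.07804323048606729 286.66655945557056
dB 0.08392390353132123 105.11672593347768
sq 0.08100685343078382 16.203047020203513
```

The pegs say 198.0°, while the tip itself measures 195.9°, about 5 mm short. It's inside tolerance, but a 2° nudge will centre it.

```bash
python3 - <<'E'
from h import *
p,o=pose(138,.17,-1); robot.goto(p,o); robot.servo_line(pose(138)[0],speed=.12)
sweep(138,147.6,.03); robot.dwell(.2); sweep(147.6,140,.05)
p,_=pose(140); p[2]=.17; robot.servo_line(p,speed=.15)
robot.goto(np.array([.35,.45,.3]),robot.read_tcp_rot())
print(robot.read_t(),robot.read_force())
p,d=robot.grab_frame('top')
cv2.imwrite('pics/t4c.png',cv2.resize(p[125:245,270:430],None,fx=5,fy=5,interpolation=cv2.INTER_CUBIC)[...,::-1])
E
```

```text
force 1.332731204660601 t 28.7083
force 0.3542840890325442 t 29.3833
32.1417 [ 0.5224115  -0.12682262 -0.05216726]
```

View pics/t4c.png

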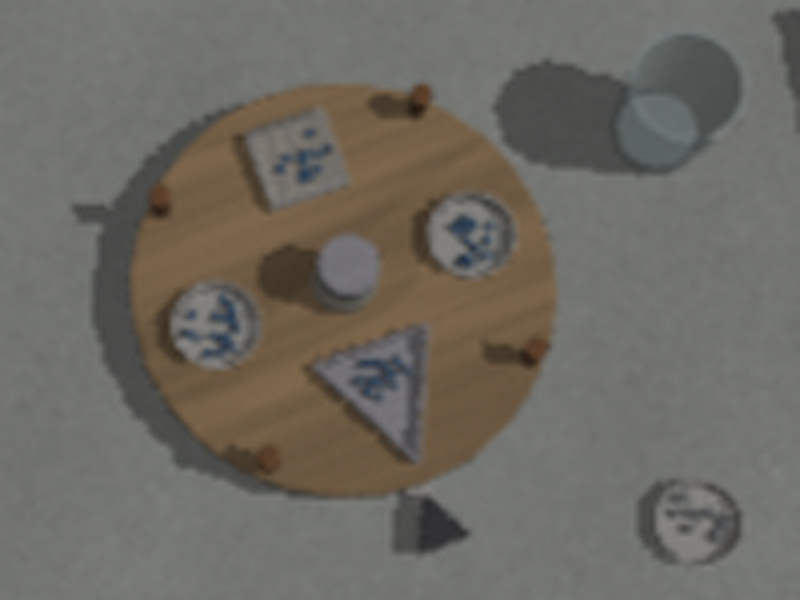

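The tip is now at (416,463), on the line between the axis and the apex at (425,495) to within a few mm. All the items are in place and the arm is clear, so I'll hand it in.

```bash
python3 - <<'E'
from h import *
t=ray('top',270+414/5,125+462/5,.046)[:2]-C; th=np.radians(198.4)
print('lateral mm',1e3*t@np.array([-np.sin(th),np.cos(th)]),np.linalg.norm(t))
robot.job_done()
E
```

```text
lateral mm -2.348441016136192 0.11954560708326106
the job is handed in; nothing more can be done
```

I turned the carousel about 140° anticlockwise by pushing one peg with the shut fingers, with no more than about 1.7 N on the tool. I made two small corrections after looking, then backed off, moved the arm clear and handed the job in at about 32 s.

- **Tray tip:** the last picture puts it about 2 mm from the arrow's line (12 mm allowed), 119.5 mm from the axis. The jar, dishes, glass and dish beside the carousel looked undisturbed in that picture. The spoon was not in it, but the arm never came down near the spoon.
- **Disagreement:** before the last correction the four pegs gave an angle about 2° (4 mm) larger than the tip and dishes did. I went by the tip, and either reading leaves it well within tolerance. I did not measure the pegs again after that correction.

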